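Seat a bayonet bulb and hold it home

ROBOT

A 7-joint arm with a two-finger parallel gripper is mounted at the origin on the work surface. World frame = base frame: x ahead of the robot, y to its left, z up, the work surface at z = 0. Lengths are in mm, angles in rad, forces in N, time in s.
With the tool pointing down it reaches from about 425 to 975 mm from the base axis. Payload 16.7 kg.
Tool frame: the origin (TCP) lies at the very end of the fingers, on their centre line; the grasp point (between the pads) lies 19 mm behind it (robot.pinch_z is the distance from the TCP to the grasp point, in mm); z points along the fingers, y is the line along which they close (so a half turn about z gives the same grasp; the last joint's range is limited). The gripper opens to 85 mm and grips with 20 to 120 N. Pads are 22 mm wide; open, the fingers measure 114 mm over their backs; the gripper's body (76 mm by 85 mm) begins 54 mm behind the grasp point. The pads swing forward as they close: fully open they stand 13 mm farther back than shut.
Start: joints at [-1.319, 0.426, 0.074, 1.606, -0.034, 1.111, -0.067], TCP at [263.977, 621.202, 231.302] pointing down, gripper open.
Joint ranges: [-2.85, 2.85], [-0.5, 2.14], [-1.23, 1.37], [0.21, 2.46], [-1.02, 4.16], [0.16, 2.05], [-2.73, 2.73]. Speed limits (rad/s): [1.89, 1.89, 2.39, 2.39, 3.01, 3.01, 3.01].

INTERFACE

Orientations are given as a 3x3 rotation matrix whose columns are the frame's x, y, z axes.
In Python, from plant import robot, snapshot, workorder gives the robot as it stands.
- The arm moves only by the tool send_rows, never from a script. Its argument "rows" is a list of rows, each an object of numbers: "dx", "dy", "dz": the shift along the world's x, y, z in units of 250 mm (1.0 is 250 mm); "rx", "ry", "rz": the turn, a rotation vector about the world's x, y, z in units of 45 degrees (1.0 is 45 degrees). In form: [{"dx": .., "dy": .., "dz": .., "rx": .., "ry": .., "rz": ..}, ...]. A call has exactly 5 rows; each row is the pose to reach, as a shift and turn from the pose commanded when the call began; what a row does not reach only later rows make up. A row lasts 1/8 s, in which the tool goes at most 62.5 mm and 10.7 degrees, less where a joint would pass 70% of its speed; a pose out of reach is approached as far as the arm can. A call with a number of a shift or a turn outside -1 to 1 is refused whole. A call with a gripper value outside its range is refused whole. "gripper" is the opening, from 0 (shut) to 1 (fully open), set as the call begins (left out, the last holds). The fingers move at their own pace and stop on an object; "force" is the grip in N (left out, the last holds). Time passes only in rows, so rows that repeat a pose let the fingers close, or fill a call up. It gives the time, the measured TCP pose, the force, the opening and the grip force at its end, in the units of the state.
- robot.observe(): the state, without advancing time (a new reading comes with each control period).
- snapshot(name): name is "scene" or "top" or "wrist"; returns a dict with "pixels" (384x512x3 uint8, red, green, blue), "depth" (384x512 float32, mm along the optical axis (not along the pixel's ray), 0 where there is no reading), "intrinsics" (3x3 intrinsics, pixels), "R" (3x3) and "t" (3): a world point X has camera coordinates R X + t; the wrist camera has in their place "hand_eye" (4x4, takes a point from camera to tool coordinates, whose origin is the TCP and whose axes are the flange's). Camera axes: x right, y down, z forward; pixel columns grow to the right and rows downward; lengths in mm; the calibration is good to about 2 mm. A picture is of the moment at which its call begins: read the wrist's pose just before it.
- workorder.close_job(): hands the job in; it is judged then, once.
The state is a dict: "clock": time; "joint_pos": joint angles; "qvel": joint speeds; "joint_efforts": joint torques, N m; "tool_pos": TCP position; "tool_rot": TCP orientation; "ft_force": force on the tool from outside, world axes, zero at the start; "ft_torque": the same for the moment, N m; "grip_width": opening from 0.0 (shut) to 1.0 (fully open); "gripper_force": force on a finger pad.
Only numpy, scipy, OpenCV 4.12 (cv2) and the standard library are available. Lean on these libraries where they do the work, as an engineer would, in place of code of your own. Each camera call takes 0.05 s, during which the arm holds its last target. There are 200 camera calls.

TASK

Take the frosted bulb from its stand, push it all the way down into the brass socket with its pins in the slots, and turn it clockwise (from above) a quarter turn, as far as it goes. Do not let go: finish holding the bulb gripped, turned and pressed all the way down against the spring. Leave the brass dome, blue pane, riveting set and wing nut where they are.

Things in the scene. Friction and masses are not known exactly. Their poses are not given: they have to be found in the camera images.
- bulb_center (a point): Centre of the loose bulb, 55 mm above its underside (height 110). z up through the glass. Grip the frosted tube: 30 mm wide, straight from 30 to 95 mm above the underside. Brass cap below, 26 mm wide, foot chamfered. A 5 mm pin through the cap along x, 12 mm above the underside, 38 mm tip to tip; a black bar on the top lies along it. Half a turn changes nothing. About 60 g.
- stand: Fixed wooden block 80 x 80 x 30 mm, origin under its centre. The bulb starts upright in its 27.5 mm round hole, cap sunk 8.5 mm (underside 21.5 mm above the bench), pins just above the wood; it lifts straight out.
- socket_mouth (a point): Centre of the socket's top face, 50 mm above the bench, z up. Bore 29 mm; two pin slots 10 mm wide run out from it along x, both ways, each with a black rim mark (either pin fits either). Height of bulb_center above this point: pins enter the slots at 45.5 mm, plunger met at 41, pins clear under the lip at 35.5, hard bottom at 30.5. Let go when turned, the spring lifts it back to 35.5.
- socket: Fixed brass bayonet socket, 58 mm wide, flange 84 mm, 50 mm high, origin under its centre, axes as socket_mouth. Below its 5 mm slotted lip the pins can turn in a 10 mm high channel, only clockwise seen from above (negative about z), to a stop 84 degrees from the slots (red dots on the rim). In the slots the bulb cannot turn.
- plunger (a joint): Steel spring plunger in the socket bore, 22 mm wide: 0 when free (top 14 mm below the mouth), grows in m as the cap presses it: about 0.0055 with the pins against the lip, 0.0105 with the bulb all the way down. Pushes up with 3 N at first, about 8 N all the way down.
- dome: Bystander: loose pierced brass lantern dome, 116 mm in diameter, 86 mm high, origin under its centre. Leave alone.
- pane: Bystander: loose blue glass pane 90 x 140 x 5 mm lying flat, origin under its centre. Leave alone.
- rivet_set: Bystander: loose steel riveting set, 22 mm in diameter, standing 90 mm high, origin under its centre. Leave alone.
- wing_nut: Bystander: loose brass wing nut, about 50 mm over its wings and 22 mm high, origin under its centre. Leave alone.
Not all that is in view belongs to the job. There is more than one size of the part that bears bulb_center; the job needs the smallest.

How it is judged:
By the outcome, as a careful person would: the job done as asked, in the order asked, and still so for the second after the job is handed in, while the arm keeps its last pose, push and grip.
It also fails if it takes over 48 s, if anything falls off the work surface, if the arm or the gripper's body presses on something with over 40 N, if the wrist force passes 120 N, or if a joint passes its speed limit or range.

## Working session

There is one attempt and no reset: what is moved stays moved. The work goes in short steps, Python scripts to look and compute and a tool call to move; the robot and the scene stay as the last step left them, time stands still between calls to the robot, and variables do not carry over. Pictures are saved under pics/ and viewed, at most 10 in all, crops included, and the job is handed in when it is done.

Besides the shell and the picture viewer there is one more tool, called after ">>>" by a JSON object that holds its "op" and its "data", one argument or row to a line. send_rows: Moves the arm, as the interface text tells. Shifts and turns lie within -1 to 1; 1 stands for 250 mm of shift or 45 degrees of turn. Its arguments: {"type":"object","properties":{"rows":{"type":"array"},"gripper":{"type":"number"},"force":{"type":"number"}},"required":["rows"]}

```bash
mkdir -p pics; cat > h.py <<'E'
import numpy as np, cv2
from plant import robot, snapshot, workorder
def save(im,n): cv2.imwrite('pics/'+n,cv2.cvtColor(im,cv2.COLOR_RGB2BGR))
def ray(s,uv,z,o=None):
    K,R,t=s['intrinsics'],s['R'],s['t']
    d=R.T@np.linalg.inv(K)@[uv[0],uv[1],1]; c=-R.T@t
    return c+d*(z-c[2])/d[2]
def cloud(s):
    D=s['depth'];v,u=np.mgrid[:D.shape[0],:D.shape[1]]
    P=(np.linalg.inv(s['intrinsics'])@np.stack([u*D,v*D,D]).reshape(3,-1)).T
    return ((P-s['t'])@s['R']).reshape(*D.shape,3)
E
python3 - <<'E'
from h import *
import pickle
d={n:snapshot(n) for n in('scene','top')}
pickle.dump(d,open('s0.pkl','wb'))
for n in d: save(d[n]['pixels'],n+'0.png'); print(n,d[n]['intrinsics'][0,0],-d[n]['R'].T@d[n]['t'])
o=robot.observe();print(o['clock'],o['tool_rot'],o['tool_pos'],o['grip_width'])
E
```

```text
scene 415.6333643323869 [1467.76330276  250.53158692  772.35452624]
top 465.7201855423233 [ 341.51390109   -2.18391472 1307.70221009]
0.1 [[-9.20336292e-01  3.91127824e-01 -3.66125346e-04]
 [ 3.91127985e-01  9.20335647e-01 -1.09380161e-03]
 [-9.08580387e-05 -1.14986719e-03 -9.99999335e-01]] [263.87473431 620.89158861 230.67495432] 1.0004772494632297
```

View pics/scene0.png

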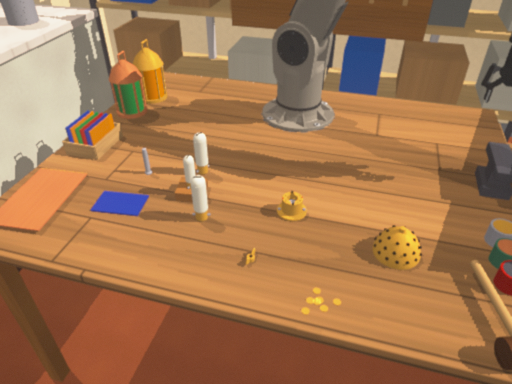

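View pics/top0.png

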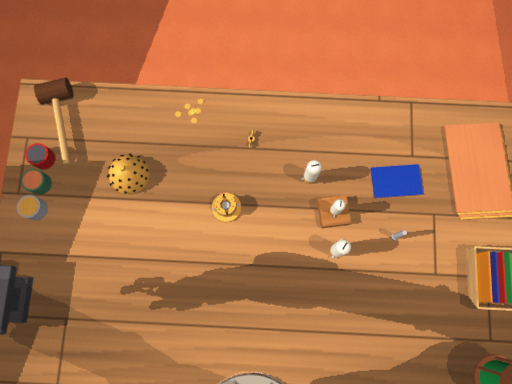

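Candidates for the bulb in the top view are (313,172), (340,207) in the wooden stand, and (341,248). In the scene view they are (200,198), (190,170) and (201,152). The description points to the smallest one, in the stand at (340,207). I'll check that with heights and a close crop.

```bash
python3 - <<'E'
from h import *
import pickle
d=pickle.load(open('s0.pkl','rb'))
s=d['top'];P=cloud(s)
for (u,v) in [(313,170),(340,207),(342,247)]:
    w=P[v-18:v+18,u-18:u+18].reshape(-1,3); zz=w[:,2]; t=w[zz>np.percentile(zz,98.5)-3]; print((u,v),t.max(0),np.median(t,0))
print('table',np.median(P[300:320,200:300,2]))
a=cv2.resize(s['pixels'][140:270,285:365],None,fx=4.5,fy=4.5,interpolation=cv2.INTER_CUBIC)
b=cv2.resize(s['pixels'][180:234,198:252],(400,400),interpolation=cv2.INTER_CUBIC)
im=np.zeros((590,800,3),np.uint8);im[:585,:360]=a;im[:400,380:780]=b
save(im,'crop1.png')
E
```

```text
(313, 170) [ 688.27832387   -2.18391472 1307.70221009] [ 676.97442611 -132.78433316  142.97350532]
(340, 207) [ 590.9120821    -2.18391472 1307.70221009] [ 580.24985643 -201.14259808  132.25438837]
(342, 247) [ 483.86488518   -2.18391472 1307.70221009] [ 471.65706603 -210.39805574  143.00274023]
table 0.5889205740068499
```

View pics/crop1.png

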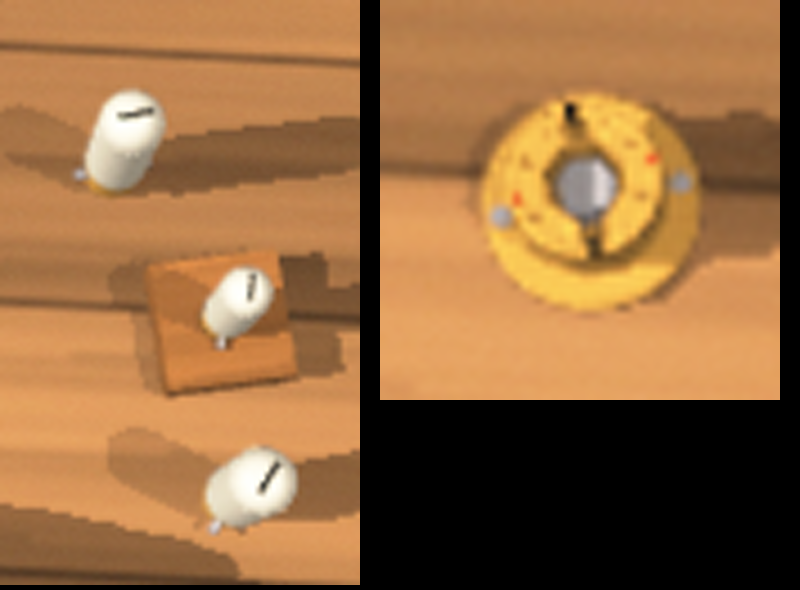

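The crop shows the smallest bulb in the stand, with its bar about vertical at (251,288). Its top is at z≈132, which matches 21.5+110; the other two tops are at 143. The socket has black slot marks at (572,110) and (594,243) and red dots at (652,158) and (517,200).

```bash
python3 - <<'E'
from h import *
import pickle
d=pickle.load(open('s0.pkl','rb'))
s=d['top']
px=lambda x,y:(198+(x-380)*54/400,180+y*54/400)
a=ray(s,px(572,110),50);b=ray(s,px(594,243),50);r1=ray(s,px(652,158),50);r2=ray(s,px(517,200),50)
print(a,b,(a+b)/2,(r1+r2)/2,np.degrees(np.arctan2(*(a-b)[[1,0]])))
f=lambda x,y:(285+x/4.5,140+y/4.5)
a=ray(s,f(253,275),131.5);b=ray(s,f(249,300),131.5);print(a,b,np.degrees(np.arctan2(*(a-b)[[1,0]])))
w=snapshot('wrist');print(w['hand_eye'],w['intrinsics'][0,0])
o=robot.observe();R=o['tool_rot'];print(np.degrees(np.arctan2(R[1,1],R[0,1])))
E
```

```text
[606.12833724 105.6877145   50.        ] [556.35998316  94.20890028  50.        ] [581.2441602   99.94830739  50.        ] [580.23916094  99.2728349   50.        ] 12.98785006878589
[ 588.02636197 -204.2059971   131.5       ] [ 573.33888938 -202.1221901   131.5       ] -8.075031051559947
[[ 4.83797372e-05 -9.52095546e-01 -3.05800700e-01  7.75677894e+01]
 [ 9.99999998e-01  5.49424934e-05 -1.28540130e-05  9.26261255e-01]
 [ 2.90397015e-05 -3.05800699e-01  9.52095547e-01 -1.41632901e+02]
 [ 0.00000000e+00  0.00000000e+00  0.00000000e+00  1.00000000e+00]] 285.59891752596684
66.97830100050858
```

>>> {"op": "send_rows", "data": {
  "rows": [
    {"dx": 0.12,"dy": -0.2,"rz": 0.06},
    {"dx": 0.24,"dy": -0.4,"rz": 0.12},
    {"dx": 0.36,"dy": -0.6,"rz": 0.18},
    {"dx": 0.48,"dy": -0.8,"rz": 0.24},
    {"dx": 0.6,"dy": -1.0,"rz": 0.33}
  ],
  "gripper": 1
}}

```text
schema error: expected keys dx, dy, dz, rx, ry, rz
```

>>> {"op": "send_rows", "data": {
  "rows": [
    {"dx": 0.13,"dy": -0.2},
    {"dx": 0.26,"dy": -0.4},
    {"dx": 0.4,"dy": -0.6},
    {"dx": 0.54,"dy": -0.8,"dz": -0.1},
    {"dx": 0.67,"dy": -1.0,"dz": -0.2}
  ]
}}

```text
schema error: expected keys dx, dy, dz, rx, ry, rz
```

>>> {"op": "send_rows", "data": {
  "rows": [
    {"dy": -0.04,"dz": -0.06},
    {"dy": -0.08,"dz": -0.12},
    {"dy": -0.08,"dz": -0.12},
    {"dy": -0.08,"dz": -0.12},
    {"dy": -0.08,"dz": -0.12}
  ]
}}

```text
schema error: expected keys dx, dy, dz, rx, ry, rz
```

```bash
cat >> h.py <<'E'
def wrist(name):
    o=robot.observe();w=snapshot('wrist');H=w['hand_eye']
    T=np.eye(4);T[:3,:3]=o['tool_rot'];T[:3,3]=o['tool_pos'];C=T@H
    w['R']=C[:3,:3].T;w['t']=-C[:3,:3].T@C[:3,3]
    import pickle;pickle.dump(w,open(name+'.pkl','wb'));save(w['pixels'],name+'.png')
    R=o['tool_rot'];print(o['clock'],o['tool_pos'],'yaw',np.degrees(np.arctan2(R[1,1],R[0,1])),'q',o['joint_pos'],'cam',C[:3,3])
    return w
E
python3 -c "
from h import *
wrist('sock')"
```

```text
0.15 [263.84825638 620.95783683 230.75667019] yaw 66.97830100050858 q [-1.31851412  0.42660358  0.07383308  1.60646888 -0.03410717  1.11076011
 -0.06710781] cam [192.8684083  652.27585771 372.38469498]
```

View pics/sock.png

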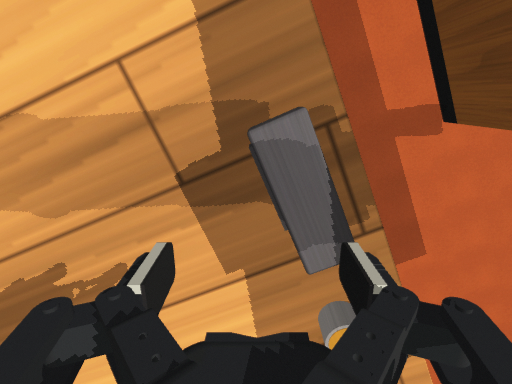

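The calls were refused because all six keys are needed. The picture only shows the start area: a grey block at (300,190) and the fingers at (155,265) and (365,265).

>>> {"op": "send_rows", "data": {
  "rows": [
    {"dx": 0.12,"dy": -0.2,"dz": 0,"rx": 0,"ry": 0,"rz": 0.06},
    {"dx": 0.24,"dy": -0.4,"dz": 0,"rx": 0,"ry": 0,"rz": 0.12},
    {"dx": 0.36,"dy": -0.6,"dz": 0,"rx": 0,"ry": 0,"rz": 0.18},
    {"dx": 0.48,"dy": -0.8,"dz": 0,"rx": 0,"ry": 0,"rz": 0.24},
    {"dx": 0.6,"dy": -1.0,"dz": 0,"rx": 0,"ry": 0,"rz": 0.33}
  ],
  "gripper": 1
}}

```text
clock: 0.82
tool_pos: [414.7, 369.4, 231.4]
tool_rot: [[-0.99, 0.14, 0.0], [0.14, 0.99, 0.0], [-0.0, 0.0, -1.0]]
ft_force: [1.4, 0.5, 1.1]
grip_width: 1.001
gripper_force: 0.0
```

>>> {"op": "send_rows", "data": {
  "rows": [
    {"dx": 0.13,"dy": -0.2,"dz": 0,"rx": 0,"ry": 0,"rz": 0},
    {"dx": 0.26,"dy": -0.4,"dz": 0,"rx": 0,"ry": 0,"rz": 0},
    {"dx": 0.4,"dy": -0.6,"dz": 0,"rx": 0,"ry": 0,"rz": 0},
    {"dx": 0.54,"dy": -0.8,"dz": -0.1,"rx": 0,"ry": 0,"rz": 0},
    {"dx": 0.67,"dy": -1.0,"dz": -0.2,"rx": 0,"ry": 0,"rz": 0}
  ]
}}

```text
clock: 1.45
tool_pos: [579.7, 124.1, 183.2]
tool_rot: [[-0.99, 0.142, 0.001], [0.142, 0.99, 0.0], [-0.001, 0.001, -1.0]]
ft_force: [0.1, 0.7, 0.2]
grip_width: 0.999
gripper_force: 0.0
```

>>> {"op": "send_rows", "data": {
  "rows": [
    {"dx": 0,"dy": -0.04,"dz": -0.06,"rx": 0,"ry": 0,"rz": 0},
    {"dx": 0,"dy": -0.08,"dz": -0.12,"rx": 0,"ry": 0,"rz": 0},
    {"dx": 0,"dy": -0.08,"dz": -0.12,"rx": 0,"ry": 0,"rz": 0},
    {"dx": 0,"dy": -0.08,"dz": -0.12,"rx": 0,"ry": 0,"rz": 0},
    {"dx": 0,"dy": -0.08,"dz": -0.12,"rx": 0,"ry": 0,"rz": 0}
  ]
}}

```text
clock: 2.08
tool_pos: [578.8, 106.6, 154.2]
tool_rot: [[-0.99, 0.141, 0.001], [0.141, 0.99, 0.001], [-0.001, 0.001, -1.0]]
ft_force: [-0.2, 0.2, -0.1]
grip_width: 1.002
gripper_force: 0.0
```

```bash
python3 -c "
from h import *
wrist('sock1')"
```

```text
2.075 [578.82324167 106.62490109 154.19439179] yaw 81.9030649782774 q [-0.51160302  0.37531708  0.27579825  1.89086545 -0.12914561  0.89136305
  1.25665483] cam [502.20641513 118.14340587 295.75879672]
```

View pics/sock1.png

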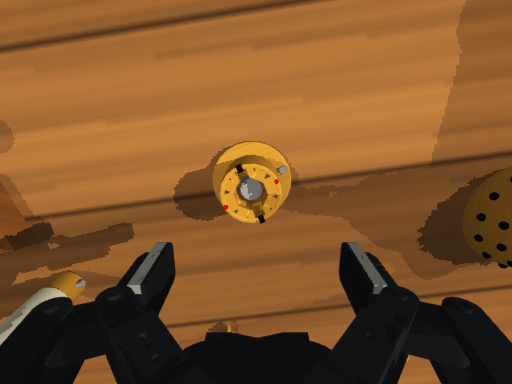

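The picture shows the socket at (251,191), with black slot marks at (239,168) and (262,219) and red dots at (276,182) and (226,207).

```bash
cat > sk.py <<'E'
from h import *
import pickle,sys
def sock(w):
    im=w['pixels'].astype(int);x0,x1,y0,y1=205,300,140,235
    c=im[y0:y1,x0:x1];r,g,b=c[...,0],c[...,1],c[...,2]
    out={}
    for n,m in (('blk',c.max(2)<60),('red',(r>150)&(g<85))):
        k,_,st,ce=cv2.connectedComponentsWithStats(m.astype(np.uint8))
        L=[(st[i,4],ray(w,ce[i]+[x0,y0],50)) for i in range(1,k) if st[i,4]>3]
        L=sorted(L,key=lambda q:-q[0])[:4];out[n]=L
        for a,p in L: print(n,a,p.round(1))
        p,q=L[0][1],L[1][1];print(n,'mid',((p+q)/2).round(2),'ang',np.degrees(np.arctan2(*(p-q)[[1,0]]))%180,'dist',np.linalg.norm(p-q))
if __name__=='__main__': 
    w=pickle.load(open(sys.argv[1]+'.pkl','rb'));sock(w)
    P=cloud(w); m=np.zeros(P.shape[:2],np.uint8); m[(abs(P[...,2]-50)<2.5)]=1; m[:,:205]=0;m[:,300:]=0;m[240:]=0
    c=max(cv2.findContours(m,cv2.RETR_EXTERNAL,cv2.CHAIN_APPROX_NONE)[0],key=cv2.contourArea)
    pts=np.array([ray(w,q[0],50)[:2] for q in c],np.float32);print('rim',cv2.minEnclosingCircle(pts),'z',np.median(P[m>0][:,2]))
    A=np.c_[2*pts,np.ones(len(pts))];x=np.linalg.lstsq(A,(pts**2).sum(1),rcond=None)[0];print('fit',x[:2],np.sqrt(x[2]+x[0]**2+x[1]**2))
E
python3 sk.py sock1
```

```text
blk 45 [558.6  94.6  50. ]
blk 36 [609.3 107.2  50. ]
blk 23 [578.9  64.3  50. ]
blk mid [583.95 100.89  50.  ] ang 13.993097869135823 dist 52.24154896367372
red 18 [575.2 125.7  50. ]
red 17 [593.2  76.5  50. ]
red mid [584.19 101.09  50.  ] ang 110.04617452983852 dist 52.40981420310746
rim ((584.3297119140625, 100.48954772949219), 29.883731842041016) z 49.00471151461894
fit [583.50956967 101.05438571] 28.069382514554146
```

>>> {"op": "send_rows", "data": {
  "rows": [
    {"dx": 0,"dy": -0.2,"dz": 0.1,"rx": 0,"ry": 0,"rz": 0},
    {"dx": 0,"dy": -0.4,"dz": 0.2,"rx": 0,"ry": 0,"rz": 0},
    {"dx": 0,"dy": -0.6,"dz": 0.3,"rx": 0,"ry": 0,"rz": 0},
    {"dx": 0,"dy": -0.8,"dz": 0.3,"rx": 0,"ry": 0,"rz": 0},
    {"dx": 0,"dy": -1.0,"dz": 0.3,"rx": 0,"ry": 0,"rz": 0}
  ]
}}

```text
clock: 2.75
tool_pos: [578.9, -145.6, 229.4]
tool_rot: [[-0.99, 0.141, 0.002], [0.141, 0.99, 0.0], [-0.002, 0.0, -1.0]]
ft_force: [1.1, 1.0, -0.1]
grip_width: 0.999
gripper_force: 0.0
```

>>> {"op": "send_rows", "data": {
  "rows": [
    {"dx": 0,"dy": -0.15,"dz": 0,"rx": 0,"ry": 0,"rz": 0},
    {"dx": 0,"dy": -0.24,"dz": 0,"rx": 0,"ry": 0,"rz": 0},
    {"dx": 0,"dy": -0.24,"dz": 0,"rx": 0,"ry": 0,"rz": 0},
    {"dx": 0,"dy": -0.24,"dz": 0,"rx": 0,"ry": 0,"rz": 0},
    {"dx": 0,"dy": -0.24,"dz": 0,"rx": 0,"ry": 0,"rz": 0}
  ]
}}

```text
clock: 3.38
tool_pos: [579.0, -203.2, 228.6]
tool_rot: [[-0.99, 0.141, 0.0], [0.141, 0.99, 0.0], [-0.0, 0.0, -1.0]]
ft_force: [0.9, 0.0, 0.1]
grip_width: 1.004
gripper_force: 0.0
```

```bash
python3 -c "
from h import *
wrist('bulb1')"
```

```text
3.375 [ 578.95007356 -203.18763398  228.59150886] yaw 81.9194468974378 q [-0.08840596  0.34549439  0.40901742  1.7703952  -0.15568386  1.05738015
  1.80553939] cam [ 502.44093804 -191.65000359  370.21304468]
```

View pics/bulb1.png

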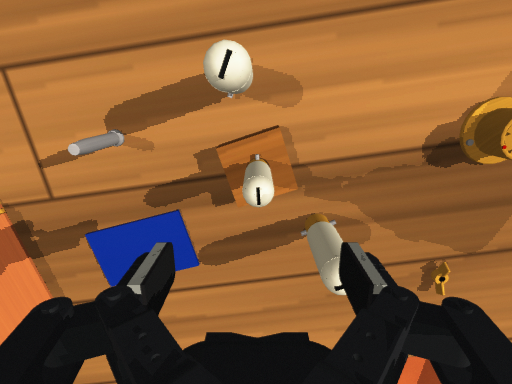

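The picture shows the smallest bulb in the stand, with its bar at (258,196). The taller bulbs are at (228,67) and (330,255).

```bash
cat > bb.py <<'E'
from h import *
import pickle,sys
def bar(w,box,z):
    x0,x1,y0,y1=box;c=w['pixels'][y0:y1,x0:x1].astype(int)
    k,_,st,ce=cv2.connectedComponentsWithStats((c.max(2)<90).astype(np.uint8));i=1+st[1:,4].argmax()
    lab=_==i;v,u=np.nonzero(lab);P=np.array([ray(w,(a+x0,b+y0),z)[:2] for a,b in zip(u,v)])
    m=P.mean(0);e=np.linalg.svd(P-m)[2][0];print('bar',st[i],m,'ang',(np.degrees(np.arctan2(e[1],e[0]))+90)%180-90);return m
if __name__=='__main__':
    w=pickle.load(open('bulb1.pkl','rb'));bar(w,(244,272,175,206),131.5)
    P=cloud(w);q=P[150:210,235:280].reshape(-1,3);t=q[(q[:,2]>124)];print(t.min(0),t.max(0),(t.min(0)+t.max(0))/2)
    s=pickle.load(open('s0.pkl','rb'))['top'];bar(s,(335,347,198,212),131.5)
E
python3 bb.py
```

```text
bar [13 13  3 17 49] [ 584.77374714 -202.07584525] ang -7.217616388105284
[ 502.44093804 -214.67755159  124.03800083] [ 596.50589548 -189.0841147   370.21304468] [ 549.47341676 -201.88083315  247.12552275]Traceback (most recent call last):
  File "bb.py", line 11, in <module>
    s=pickle.load(open('s0.pkl','rb'))['top'];bar(s,(335,347,198,212),131.5)
                                              ~~~^^^^^^^^^^^^^^^^^^^^^^^^^^^
  File "bb.py", line 5, in bar
    k,_,st,ce=cv2.connectedComponentsWithStats((c.max(2)<90).astype(np.uint8));i=1+st[1:,4].argmax()
                                                                                   ~~~~~~~~~~~~~~~^^
ValueError: attempt to get argmax of an empty sequence
```

>>> {"op": "send_rows", "data": {
  "rows": [
    {"dx": 0.02,"dy": 0.003,"dz": -0.16,"rx": 0,"ry": 0,"rz": 0.02},
    {"dx": 0.02,"dy": 0.003,"dz": -0.35,"rx": 0,"ry": 0,"rz": 0.02},
    {"dx": 0.02,"dy": 0.003,"dz": -0.53,"rx": 0,"ry": 0,"rz": 0.02},
    {"dx": 0.02,"dy": 0.003,"dz": -0.642,"rx": 0,"ry": 0,"rz": 0.02},
    {"dx": 0.02,"dy": 0.003,"dz": -0.642,"rx": 0,"ry": 0,"rz": 0.02}
  ]
}}

```text
clock: 4.05
tool_pos: [582.6, -202.8, 66.3]
tool_rot: [[-0.992, 0.126, -0.004], [0.126, 0.992, 0.001], [0.004, 0.0, -1.0]]
ft_force: [0.5, 0.2, 1.0]
grip_width: 1.002
gripper_force: 0.0
```

>>> {"op": "send_rows", "data": {
  "rows": [
    {"dx": 0,"dy": 0,"dz": 0,"rx": 0,"ry": 0,"rz": 0},
    {"dx": 0,"dy": 0,"dz": 0,"rx": 0,"ry": 0,"rz": 0},
    {"dx": 0,"dy": 0,"dz": 0,"rx": 0,"ry": 0,"rz": 0},
    {"dx": 0,"dy": 0,"dz": 0,"rx": 0,"ry": 0,"rz": 0},
    {"dx": 0,"dy": 0,"dz": 0,"rx": 0,"ry": 0,"rz": 0}
  ],
  "gripper": 0,
  "force": 80
}}

```text
clock: 4.68
tool_pos: [584.3, -203.7, 69.1]
tool_rot: [[-0.992, 0.127, 0.002], [0.127, 0.992, -0.0], [-0.002, 0.0, -1.0]]
ft_force: [-0.4, 1.3, 9.0]
grip_width: 0.333
gripper_force: 78.0
```

>>> {"op": "send_rows", "data": {
  "rows": [
    {"dx": 0,"dy": 0,"dz": 0,"rx": 0,"ry": 0,"rz": 0},
    {"dx": 0,"dy": 0,"dz": 0,"rx": 0,"ry": 0,"rz": 0},
    {"dx": 0,"dy": 0,"dz": 0,"rx": 0,"ry": 0,"rz": 0},
    {"dx": 0,"dy": 0,"dz": 0,"rx": 0,"ry": 0,"rz": 0},
    {"dx": 0,"dy": 0,"dz": 0,"rx": 0,"ry": 0,"rz": 0}
  ]
}}

```text
clock: 5.3
tool_pos: [584.3, -203.8, 69.1]
tool_rot: [[-0.992, 0.127, 0.002], [0.127, 0.992, -0.0], [-0.002, 0.0, -1.0]]
ft_force: [-1.5, 0.4, 9.9]
grip_width: 0.337
gripper_force: 78.0
```

>>> {"op": "send_rows", "data": {
  "rows": [
    {"dx": 0,"dy": 0,"dz": 0.05,"rx": 0,"ry": 0,"rz": 0},
    {"dx": 0,"dy": 0,"dz": 0.12,"rx": 0,"ry": 0,"rz": 0},
    {"dx": 0,"dy": 0,"dz": 0.22,"rx": 0,"ry": 0,"rz": 0},
    {"dx": 0,"dy": 0,"dz": 0.32,"rx": 0,"ry": 0,"rz": 0},
    {"dx": 0,"dy": 0,"dz": 0.32,"rx": 0,"ry": 0,"rz": 0}
  ]
}}

```text
clock: 5.92
tool_pos: [584.8, -204.2, 150.9]
tool_rot: [[-0.992, 0.127, 0.004], [0.127, 0.992, -0.001], [-0.004, -0.0, -1.0]]
ft_force: [0.1, -0.6, -0.9]
grip_width: 0.33
gripper_force: 78.7
```

```bash
python3 -c "
from h import *
wrist('held')
o=robot.observe();print(o['grip_width'],o['ft_force'])"
```

```text
5.925 [ 584.84176003 -204.17368945  150.92964983] yaw 82.7149494746945 q [-0.06261852  0.43647464  0.38341683  1.83001789 -0.20242282  0.90914602
  1.85628053] cam [ 507.6337961  -193.5637887   292.23760616]
0.3324346339023812 [-0.31096246 -0.03924856 -1.78634624]
```

View pics/held.png

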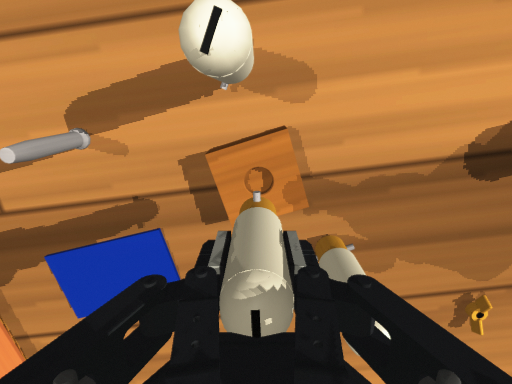

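The bulb hangs free in the grip, with its bar at (256,322) and the near pin tip at (257,196). The stand hole is empty at (259,180).

```bash
python3 - <<'E'
from h import *
from bb import bar
import pickle
w=pickle.load(open('held.pkl','rb'))
o=robot.observe();T=o['tool_pos'];R=o['tool_rot']
m=bar(w,(240,272,305,345),T[2]+62.4)
d=R.T@np.array([*(m-T[:2]),62.4]);print('tool frame',d,'bar-T',m-T[:2])
# pin tip (257,196) at centre-43 height
for uv in [(256.5,193),(256.5,199)]: print('pin',ray(w,uv,T[2]+7.4-43)[:2]-T[:2])
# tube edges from depth mid-section row
P=cloud(w);q=P[225:330,200:310].reshape(-1,3);t=q[(abs(q[:,2]-(T[2]+40))<8)];t=(t-T)@R
t=t[abs(t[:,1])<25];print('tube y',t[:,1].min(),t[:,1].max(),'xmax',t[:,0].max(),'z',P[260:300,256,2][::8])
print('stand hole',ray(w,(259,180),30))
E
```

```text
bar [  0   5  32  35 534] [ 586.15735675 -204.0744223 ] ang -6.181886659179611
tool frame [-2.13468725e+00  7.69955268e-03 -6.23952821e+01] bar-T [ 1.9768838  -0.24517773]
pin [-16.58776213   2.471233  ]
pin [-12.416245     1.93762763]
tube y -23.356870502236227 22.106167271644395 xmax 15.074272394990512 z [190.74617779 197.18066489 200.82926556 204.60444959 206.76037157]
stand hole [ 583.09876714 -200.99247789   30.        ]
```

>>> {"op": "send_rows", "data": {
  "rows": [
    {"dx": 0,"dy": 0.12,"dz": 0,"rx": 0,"ry": 0,"rz": 0.1},
    {"dx": 0,"dy": 0.32,"dz": 0,"rx": 0,"ry": 0,"rz": 0.2},
    {"dx": 0,"dy": 0.53,"dz": 0,"rx": 0,"ry": 0,"rz": 0.3},
    {"dx": -0.005,"dy": 0.74,"dz": 0,"rx": 0,"ry": 0,"rz": 0.4},
    {"dx": -0.005,"dy": 0.95,"dz": 0,"rx": 0,"ry": 0,"rz": 0.47}
  ]
}}

```text
clock: 6.6
tool_pos: [581.4, 36.4, 147.5]
tool_rot: [[-0.97, -0.244, -0.001], [-0.244, 0.97, 0.0], [0.001, 0.0, -1.0]]
ft_force: [0.7, 0.1, -0.6]
grip_width: 0.331
gripper_force: 78.6
```

>>> {"op": "send_rows", "data": {
  "rows": [
    {"dx": 0,"dy": 0.16,"dz": 0,"rx": 0,"ry": 0,"rz": 0},
    {"dx": 0,"dy": 0.26,"dz": 0,"rx": 0,"ry": 0,"rz": 0},
    {"dx": 0,"dy": 0.26,"dz": -0.04,"rx": 0,"ry": 0,"rz": 0},
    {"dx": 0,"dy": 0.26,"dz": -0.08,"rx": 0,"ry": 0,"rz": 0},
    {"dx": 0,"dy": 0.26,"dz": -0.08,"rx": 0,"ry": 0,"rz": 0}
  ]
}}

```text
clock: 7.22
tool_pos: [581.6, 97.8, 126.7]
tool_rot: [[-0.971, -0.239, -0.002], [-0.239, 0.971, -0.001], [0.002, -0.001, -1.0]]
ft_force: [0.1, 0.2, -0.2]
grip_width: 0.335
gripper_force: 78.7
```

```bash
python3 -c "
from h import *
w=wrist('pre')
o=robot.observe();print(o['tool_rot'],o['ft_force'])
s=snapshot('scene');a=cv2.resize(w['pixels'][130:360,180:340],(400,575));b=cv2.resize(s['pixels'][140:240,250:335],(400,470),interpolation=cv2.INTER_CUBIC)
im=np.zeros((580,800,3),np.uint8);im[:575,:400]=a;im[:470,400:]=b;save(im,'precrop.png')"
```

```text
7.225 [581.62692983  97.76618131 126.74856518] yaw 103.83290990394737 q [-0.45269775  0.41019623  0.22295311  1.90378178 -0.11776874  0.84236956
  1.64331633] cam [506.92377329  79.79299529 268.55247704]
[[-9.71062399e-01 -2.38822980e-01 -1.18350506e-03]
 [-2.38822322e-01  9.71063051e-01 -6.71159230e-04]
 [ 1.30954628e-03 -3.69090066e-04 -9.99999074e-01]] [ 0.36859503 -0.32541614 -0.75865132]
```

View pics/precrop.png

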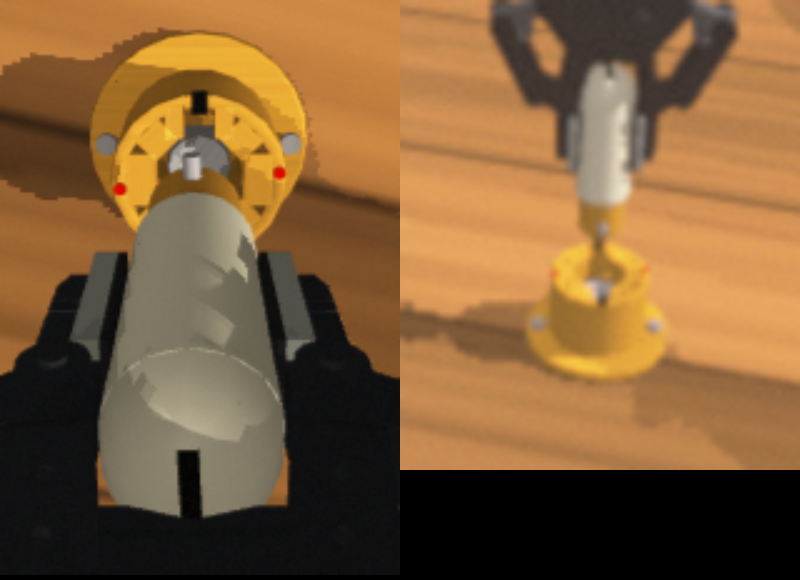

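The bulb is above the socket. In the crop the near pin is at (192,165), the slot mark at (200,103) and the red dots at (120,188) and (279,173), so there's a small lateral offset to measure.

```bash
python3 - <<'E'
from h import *
import pickle
w=pickle.load(open('pre.pkl','rb'));o=robot.observe();T=o['tool_pos'];R=o['tool_rot']
im=w['pixels'].astype(int);r,g=im[...,0],im[...,1];m=((r>150)&(g<85)).astype(np.uint8);m[:,:215]=0;m[:,305:]=0;m[:180]=0;m[225:]=0
k,_,st,ce=cv2.connectedComponentsWithStats(m);L=[ce[i] for i in range(1,k) if st[i,4]>5];print(L)
p=[ray(w,c,50) for c in L[:2]];c=(p[0]+p[1])/2;print('socket',c,'slot ang',np.degrees(np.arctan2(*(p[1]-p[0])[[1,0]]))%180-96)
f=lambda x,y:(180+x/2.5-.3,130+y/2.5-.3)
mk=ray(w,f(200,103),50);print('mark',mk, 'mark->centre ang',np.degrees(np.arctan2(*(c-mk)[[1,0]])))
print('socket in tool',(R.T@(c-T)))
for n,uv,z in (('pin',f(192,165),T[2]+7.4-43),('bar',f(189,480),T[2]+62.4)): print(n,(R.T@(ray(w,uv,z)-T)))
# tube edges in tool y: mid rows
hsv=im
for row in (230,250,262):
    e=np.nonzero((im[row].min(1)>90)&(abs(np.arange(512)-256)<35))[0];print(row,e.min(),e.max(),(e.min()+e.max())/2)
E
```

```text
[array([291.14285714, 198.80952381]), array([227.25, 205.25])]
socket [584.45590133 100.78404225  50.        ] slot ang 13.976718296774791
mark [559.03380493  94.95736039  50.        ] mark->centre ang 12.909089118527998
socket in tool [-2.79245556  2.24945091 77.78637155]
pin [17.13643347  0.1829035  35.60963534]
bar [  5.77629442  -0.13741814 -62.39671001]
230 234 282 258.0
250 230 267 248.5
262 230 273 251.5
```

>>> {"op": "send_rows", "data": {
  "rows": [
    {"dx": 0.008,"dy": 0.0085,"dz": 0,"rx": 0,"ry": 0,"rz": 0},
    {"dx": 0.008,"dy": 0.0085,"dz": -0.04,"rx": 0,"ry": 0,"rz": 0},
    {"dx": 0.008,"dy": 0.0085,"dz": -0.08,"rx": 0,"ry": 0,"rz": 0},
    {"dx": 0.008,"dy": 0.0085,"dz": -0.1,"rx": 0,"ry": 0,"rz": 0},
    {"dx": 0.008,"dy": 0.0085,"dz": -0.1,"rx": 0,"ry": 0,"rz": 0}
  ]
}}

```text
clock: 7.95
tool_pos: [584.1, 100.8, 102.4]
tool_rot: [[-0.971, -0.24, -0.001], [-0.24, 0.971, -0.0], [0.001, -0.0, -1.0]]
ft_force: [-0.0, -0.2, -0.2]
grip_width: 0.333
gripper_force: 78.7
```

>>> {"op": "send_rows", "data": {
  "rows": [
    {"dx": 0,"dy": 0,"dz": -0.01,"rx": 0,"ry": 0,"rz": 0},
    {"dx": 0,"dy": 0,"dz": -0.02,"rx": 0,"ry": 0,"rz": 0},
    {"dx": 0,"dy": 0,"dz": -0.03,"rx": 0,"ry": 0,"rz": 0},
    {"dx": 0,"dy": 0,"dz": -0.04,"rx": 0,"ry": 0,"rz": 0},
    {"dx": 0,"dy": 0,"dz": -0.04,"rx": 0,"ry": 0,"rz": 0}
  ]
}}

```text
clock: 8.57
tool_pos: [584.3, 100.9, 92.8]
tool_rot: [[-0.971, -0.24, -0.0], [-0.24, 0.971, -0.0], [0.0, -0.0, -1.0]]
ft_force: [0.2, -0.3, -0.7]
grip_width: 0.334
gripper_force: 78.7
```

>>> {"op": "send_rows", "data": {
  "rows": [
    {"dx": 0,"dy": 0,"dz": -0.008,"rx": 0,"ry": 0,"rz": 0},
    {"dx": 0,"dy": 0,"dz": -0.016,"rx": 0,"ry": 0,"rz": 0},
    {"dx": 0,"dy": 0,"dz": -0.024,"rx": 0,"ry": 0,"rz": 0},
    {"dx": 0,"dy": 0,"dz": -0.032,"rx": 0,"ry": 0,"rz": 0},
    {"dx": 0,"dy": 0,"dz": -0.032,"rx": 0,"ry": 0,"rz": 0}
  ]
}}

```text
clock: 9.2
tool_pos: [584.3, 100.9, 84.8]
tool_rot: [[-0.971, -0.24, -0.0], [-0.24, 0.971, -0.0], [0.0, -0.0, -1.0]]
ft_force: [0.2, 0.1, -1.0]
grip_width: 0.333
gripper_force: 78.7
```

>>> {"op": "send_rows", "data": {
  "rows": [
    {"dx": 0,"dy": 0,"dz": -0.01,"rx": 0,"ry": 0,"rz": 0},
    {"dx": 0,"dy": 0,"dz": -0.02,"rx": 0,"ry": 0,"rz": 0},
    {"dx": 0,"dy": 0,"dz": -0.03,"rx": 0,"ry": 0,"rz": 0},
    {"dx": 0,"dy": 0,"dz": -0.032,"rx": 0,"ry": 0,"rz": 0},
    {"dx": 0,"dy": 0,"dz": -0.032,"rx": 0,"ry": 0,"rz": 0}
  ]
}}

```text
clock: 9.82
tool_pos: [584.6, 101.0, 77.1]
tool_rot: [[-0.971, -0.24, 0.0], [-0.24, 0.971, 0.0], [-0.0, -0.0, -1.0]]
ft_force: [-0.6, -0.2, 5.2]
grip_width: 0.328
gripper_force: 78.6
```

>>> {"op": "send_rows", "data": {
  "rows": [
    {"dx": 0,"dy": 0,"dz": -0.006,"rx": 0,"ry": 0,"rz": 0},
    {"dx": 0,"dy": 0,"dz": -0.012,"rx": 0,"ry": 0,"rz": 0},
    {"dx": 0,"dy": 0,"dz": -0.016,"rx": 0,"ry": 0,"rz": 0},
    {"dx": 0,"dy": 0,"dz": -0.02,"rx": 0,"ry": 0,"rz": 0},
    {"dx": 0,"dy": 0,"dz": -0.02,"rx": 0,"ry": 0,"rz": 0}
  ]
}}

```text
clock: 10.45
tool_pos: [584.8, 101.0, 72.7]
tool_rot: [[-0.971, -0.24, 0.001], [-0.24, 0.971, 0.0], [-0.001, 0.0, -1.0]]
ft_force: [-4.2, -0.7, 15.9]
grip_width: 0.33
gripper_force: 79.9
```

>>> {"op": "send_rows", "data": {
  "rows": [
    {"dx": -0.002,"dy": 0,"dz": 0.003,"rx": 0,"ry": 0,"rz": -0.1},
    {"dx": -0.002,"dy": 0,"dz": 0.003,"rx": 0,"ry": 0,"rz": -0.25},
    {"dx": -0.002,"dy": 0,"dz": 0.003,"rx": 0,"ry": 0,"rz": -0.4},
    {"dx": -0.002,"dy": 0,"dz": 0.003,"rx": 0,"ry": 0,"rz": -0.55},
    {"dx": -0.002,"dy": 0,"dz": 0.003,"rx": 0,"ry": 0,"rz": -0.7}
  ]
}}

```text
clock: 11.08
tool_pos: [584.4, 101.0, 73.1]
tool_rot: [[-0.952, 0.307, 0.001], [0.307, 0.952, 0.0], [-0.001, 0.001, -1.0]]
ft_force: [-0.1, -0.7, 7.7]
grip_width: 0.333
gripper_force: 79.4
```

>>> {"op": "send_rows", "data": {
  "rows": [
    {"dx": 0,"dy": 0,"dz": 0,"rx": 0,"ry": 0,"rz": -0.15},
    {"dx": 0,"dy": 0,"dz": 0,"rx": 0,"ry": 0,"rz": -0.3},
    {"dx": 0,"dy": 0,"dz": 0,"rx": 0,"ry": 0,"rz": -0.45},
    {"dx": 0,"dy": 0,"dz": 0,"rx": 0,"ry": 0,"rz": -0.6},
    {"dx": 0,"dy": 0,"dz": 0,"rx": 0,"ry": 0,"rz": -0.75}
  ]
}}

```text
clock: 11.7
tool_pos: [584.2, 100.9, 73.1]
tool_rot: [[-0.621, 0.784, 0.001], [0.784, 0.621, 0.0], [-0.0, 0.001, -1.0]]
ft_force: [-1.3, -0.9, 9.4]
grip_width: 0.335
gripper_force: 79.2
```

```bash
python3 -c "
from h import *
o=robot.observe();R=o['tool_rot'];print(o['clock'],o['tool_pos'],'yaw',np.degrees(np.arctan2(R[1,1],R[0,1])),o['ft_force'],o['ft_torque'],o['joint_pos'])"
```

```text
11.7 [584.21633667 100.85552866  73.06129741] yaw 38.40326518841038 [-1.30659903 -0.87026804  9.42536436] [-0.26011118  0.37038083  0.00600774] [-0.66136731  0.528388    0.49746598  1.94353478 -0.35820909  0.75612129
  0.71316188]
```

>>> {"op": "send_rows", "data": {
  "rows": [
    {"dx": 0,"dy": 0,"dz": 0,"rx": 0,"ry": 0,"rz": -0.12},
    {"dx": 0,"dy": 0,"dz": 0,"rx": 0,"ry": 0,"rz": -0.24},
    {"dx": 0,"dy": 0,"dz": 0,"rx": 0,"ry": 0,"rz": -0.34},
    {"dx": 0,"dy": 0,"dz": 0,"rx": 0,"ry": 0,"rz": -0.4},
    {"dx": 0,"dy": 0,"dz": 0,"rx": 0,"ry": 0,"rz": -0.4}
  ]
}}

```text
clock: 12.32
tool_pos: [583.9, 100.8, 73.0]
tool_rot: [[-0.352, 0.936, -0.0], [0.936, 0.352, -0.0], [-0.0, -0.0, -1.0]]
ft_force: [-1.9, -0.9, 10.6]
grip_width: 0.332
gripper_force: 79.2
```

>>> {"op": "send_rows", "data": {
  "rows": [
    {"dx": 0,"dy": 0,"dz": 0,"rx": 0,"ry": 0,"rz": -0.02},
    {"dx": 0,"dy": 0,"dz": 0,"rx": 0,"ry": 0,"rz": -0.04},
    {"dx": 0,"dy": 0,"dz": 0,"rx": 0,"ry": 0,"rz": -0.06},
    {"dx": 0,"dy": 0,"dz": 0,"rx": 0,"ry": 0,"rz": -0.08},
    {"dx": 0,"dy": 0,"dz": 0,"rx": 0,"ry": 0,"rz": -0.08}
  ]
}}

```text
clock: 12.95
tool_pos: [583.3, 100.6, 72.9]
tool_rot: [[-0.293, 0.956, -0.001], [0.956, 0.293, -0.0], [0.0, -0.001, -1.0]]
ft_force: [-6.1, -1.2, 12.7]
grip_width: 0.332
gripper_force: 79.5
```

```bash
python3 -c "
from h import *
o=robot.observe();R=o['tool_rot'];print(o['clock'],o['tool_pos'],'yaw',np.degrees(np.arctan2(R[1,1],R[0,1])),o['ft_force'],o['ft_torque'])"
```

```text
12.95 [583.28332178 100.64553227  72.89157506] yaw 17.013402379538668 [-6.12149424 -1.16429593 12.74174293] [-0.38980072  1.61588872  0.1713757 ]
```

>>> {"op": "send_rows", "data": {
  "rows": [
    {"dx": -0.004,"dy": 0,"dz": 0,"rx": 0,"ry": 0,"rz": 0},
    {"dx": -0.004,"dy": 0,"dz": 0,"rx": 0,"ry": 0,"rz": -0.03},
    {"dx": -0.004,"dy": 0,"dz": 0,"rx": 0,"ry": 0,"rz": -0.06},
    {"dx": -0.004,"dy": 0,"dz": -0.001,"rx": 0,"ry": 0,"rz": -0.08},
    {"dx": -0.004,"dy": 0,"dz": -0.002,"rx": 0,"ry": 0,"rz": -0.08}
  ]
}}

```text
clock: 13.58
tool_pos: [582.8, 100.6, 72.8]
tool_rot: [[-0.233, 0.973, -0.0], [0.973, 0.233, 0.0], [0.0, -0.0, -1.0]]
ft_force: [-6.5, -2.5, 22.2]
grip_width: 0.337
gripper_force: 80.1
```

```bash
python3 -c "
from h import *
o=robot.observe();R=o['tool_rot'];print(o['clock'],o['tool_pos'],'yaw',np.degrees(np.arctan2(R[1,1],R[0,1])),o['ft_force'],o['ft_torque'])
w=wrist('fin');s=snapshot('scene');t=snapshot('top')
a=cv2.resize(w['pixels'][130:360,180:340],(400,575));b=cv2.resize(s['pixels'][130:230,250:335],(400,470),interpolation=cv2.INTER_CUBIC)
im=np.zeros((580,800,3),np.uint8);im[:575,:400]=a;im[:470,400:]=b;save(im,'fincrop.png')"
```

```text
13.575 [582.77190272 100.64682334  72.82851129] yaw 13.447475221116418 [-6.53712898 -2.48864794 22.23109932] [-0.60103364  1.8136478   0.64827915]
13.575 [582.77190272 100.64682334  72.82851129] yaw 13.447475221116418 q [-0.74404404  0.55576951  0.61157737  1.95078045 -0.44898556  0.77285477
  0.36022139] cam [565.62376465 177.32745298 214.47145662]
```

View pics/fincrop.png

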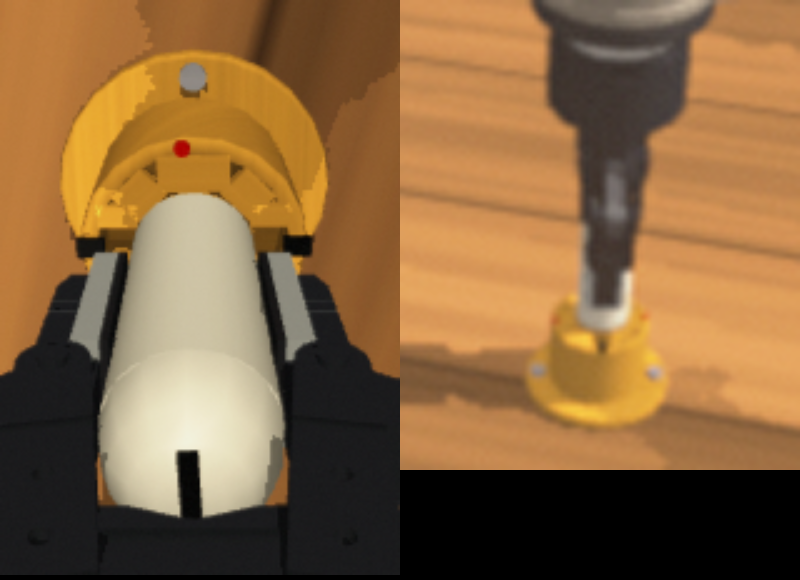

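The picture shows the bulb seated, with no cap visible. The red dot at (181,148) lines up with the pin bar at (189,485). Torque has risen to 0.65 N m, so it's at the stop, and the downward push is 22 N, so it's on the hard bottom. I'll let it settle and then hand in.

>>> {"op": "send_rows", "data": {
  "rows": [
    {"dx": 0,"dy": 0,"dz": 0,"rx": 0,"ry": 0,"rz": 0},
    {"dx": 0,"dy": 0,"dz": 0,"rx": 0,"ry": 0,"rz": 0},
    {"dx": 0,"dy": 0,"dz": 0,"rx": 0,"ry": 0,"rz": 0},
    {"dx": 0,"dy": 0,"dz": 0,"rx": 0,"ry": 0,"rz": 0},
    {"dx": 0,"dy": 0,"dz": 0,"rx": 0,"ry": 0,"rz": 0}
  ]
}}

```text
clock: 14.35
tool_pos: [582.8, 100.6, 72.9]
tool_rot: [[-0.233, 0.973, -0.0], [0.973, 0.233, 0.0], [0.0, -0.0, -1.0]]
ft_force: [-6.4, -2.0, 19.1]
grip_width: 0.331
gripper_force: 80.1
```

```bash
python3 -c "
from h import *
o=robot.observe();print(o['tool_pos'],o['ft_force'],o['ft_torque'],o['grip_width'])
if o['ft_force'][2]>12 and o['ft_torque'][2]>0.2: print(workorder.close_job())"
```

```text
[582.78046281 100.63738198  72.85736197] [-6.40941462 -2.04803046 19.14705399] [-0.54871021  1.72684118  0.68406847] 0.33141798915005993
the job is handed in; nothing more can be done
None
```

I handed the job in at about 14.4 s with the smallest bulb in the socket, turned clockwise to the stop and still gripped (80 N), pressed on the hard bottom with about 19 N; no verdict came back.

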